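Swap the odd target in the alignment kit

TASK

Three alignment targets hang in front of the kit box (the box without partitions inside), but one does not match the other two. First take the odd target off and hang it by its hook on a free place of the front rim of the stock box (the one with partitions); then take the stock target that matches the kit's pair and hang it by its hook on the place freed on the kit box's front rim. Each target must hang upright with its face outside the box, toward the robot; leave the two good kit targets and the other things on the bench undisturbed.

Things in the scene. Friction and masses are not known exactly. Their poses are not given: they have to be found in the camera images.
- kit_box: Fixed open-topped dark steel box, 80 (x) x 240 (y) x 110 mm high, walls 4 mm. Origin: centre of underside, on the worktop; x away from the robot, y to the left. Front wall x -40 to -36 mm. Three hanging places on the front rim (z 110 mm), about y -80, 0, 80 mm, all taken at the start by round_target_1, 2 and the odd one, any order. No partitions. Left or right.
- stock_box: Fixed open-topped dark steel box, 80 (x) x 240 (y) x 110 mm high, walls 4 mm. Origin: centre of underside, on the worktop; x away from the robot, y to the left. Front wall and places as kit_box. Two 59 mm high partitions inside, y -42.5 and 42.5 mm. At the start round_target_3 and a reject hang near y 80 and 0, either order; y -80 is free. Left or right.
- round_target_1: Aluminium target, face a disc 56 mm in diameter. Good kit part. Origin: middle of the hook's seat (underside of the 4 mm bridge lying on the rim); x from face to rear lip, y along the rim, z up, parallel to the box's when hung. Face plate and neck x -11 to -7 mm, rear lip x 7 to 11 mm, so the hook is 14 mm wide inside. Hung flush on a box's front wall: origin at box x -33, z 110 mm.
- round_target_1_face (a point): Centre of the disc: 55 mm below the origin, x -9 mm. The rear lip ends 28 mm below the seat, flared to x 14 mm. Neck, bridge, lip 24 mm wide. Grip block on top: x -11 to -1 mm, 24 mm wide (y), z 4 to 46 mm; pinch it from above across its 10 mm (along x). 0.1 to 0.16 kg, 130 mm tall.
- round_target_2: Aluminium target, face a disc 56 mm in diameter. Hook, grip, origin and axes exactly as round_target_1. Good kit part, hangs on the kit box.
- round_target_3: Aluminium target, face a disc 56 mm in diameter. Hook, grip, origin and axes exactly as round_target_1. The matching spare, hangs on the stock box at the start.
- square_target: Aluminium target, face a square plate of 54 x 54 mm. Hook, grip, origin and axes exactly as round_target_1. A reject: either it or small_target is the odd one in the kit at the start; the other hangs on the stock box.
- small_target: Aluminium target, face a small disc 34 mm in diameter. Hook, grip, origin and axes exactly as round_target_1. A reject: either it or square_target is the odd one in the kit at the start; the other hangs on the stock box.
- round_target_2_face (a point): Centre of the face of round_target_2, 55 mm below and 9 mm in front (-x) of its origin.
- round_target_3_face (a point): Centre of the face of round_target_3, 55 mm below and 9 mm in front (-x) of its origin.
- square_target_face (a point): Centre of the face of square_target, 55 mm below and 9 mm in front (-x) of its origin.
- small_target_face (a point): Centre of the face of small_target, 55 mm below and 9 mm in front (-x) of its origin.
- window_cap: Bystander: round black cap with light insert, 61 mm across, 13 mm high, on the worktop. Origin under its centre.
- blower_bulb: Bystander: black blower bulb, 52 mm across, 90 mm high. Origin under its centre.
- tweezers: Bystander: metal tweezers, 126 mm long, 9 mm high, lying flat. Origin under their centre.
- tape_roll: Bystander: roll of light tape lying flat, 59 mm across, 18 mm high. Origin under its centre.
- kf_ring_1: Bystander: metal ring, 41 mm across, 14 mm high, lying on the floor of the kit box. Origin under its centre.
- black_cap: Bystander: black cap, 48 mm across, 15 mm high, lying in the middle compartment of the stock box. Origin under its centre.

How it is judged (in metres and radians):
On the way, in this order (a step that is already met when the one before it is completed fails the run):
1. the odd target hangs on the stock box's front rim, released, beside the other reject (z of square_target in the frame of stock_box between 0.104 and 0.118 m and x of square_target in the frame of stock_box between -0.049 and -0.027 m and y of square_target in the frame of stock_box between -0.105 and 0.105 m and x of each of square_target_face, small_target_face in the frame of stock_box below -0.036 m and angle between each of square_target, small_target's own z axis and vertical below 0.2 rad and angle between the x axis of each of square_target, small_target and the x axis of stock_box, either way round below 0.25 rad and contact force between the fingers and square_target below 0.3 N and linear speed of each of square_target, small_target below 0.02 m/s and z of small_target in the frame of stock_box between 0.104 and 0.118 m and x of small_target in the frame of stock_box between -0.049 and -0.027 m and y of small_target in the frame of stock_box between -0.105 and 0.105 m and contact force between the fingers and small_target below 0.3 N), for 0.2 s.
2. all three round 56 mm targets hang on the kit box's front rim, the spare released (z of round_target_1 in the frame of kit_box between 0.104 and 0.118 m and x of round_target_1 in the frame of kit_box between -0.049 and -0.027 m and y of round_target_1 in the frame of kit_box between -0.105 and 0.105 m and x of each of round_target_1_face, round_target_2_face, round_target_3_face in the frame of kit_box below -0.036 m and angle between each of round_target_1, round_target_2, round_target_3's own z axis and vertical below 0.2 rad and angle between the x axis of each of round_target_1, round_target_2, round_target_3 and the x axis of kit_box, either way round below 0.25 rad and z of round_target_2 in the frame of kit_box between 0.104 and 0.118 m and x of round_target_2 in the frame of kit_box between -0.049 and -0.027 m and y of round_target_2 in the frame of kit_box between -0.105 and 0.105 m and z of round_target_3 in the frame of kit_box between 0.104 and 0.118 m and x of round_target_3 in the frame of kit_box between -0.049 and -0.027 m and y of round_target_3 in the frame of kit_box between -0.105 and 0.105 m and contact force between the fingers and round_target_3 below 0.3 N and linear speed of round_target_3 below 0.02 m/s), for 0.2 s.
At the end, for the whole second after the job is handed in: The 56 mm round targets hang on the kit box's front rim, the square and small ones on the stock box's; hooks seated (origin at rim height -6/+8 mm), faces outside in front, within 0.2 rad of upright, 0.25 rad of square to the rim, 105 mm of the box's middle; moved ones released, at rest (all of step 1 and all of step 2); the robot touches nothing.
It fails at once if a good kit target (round_target_1 or 2) is moved more than 20 mm (distance of any of round_target_1, round_target_2 from where it was at the start of the episode above 0.02 m).
It fails at once if a bystander is moved more than 30 mm (distance of any of window_cap, blower_bulb, tweezers, tape_roll, kf_ring_1, black_cap from where it was at the start of the episode above 0.03 m).
It also fails if it takes over 67 s, if anything falls off the work surface, if the arm or the gripper's body presses on something with over 40 N, if the wrist force passes 120 N, or if a joint passes its speed limit or range.

ROBOT

A 6-joint arm with a two-finger parallel gripper is mounted at the origin on a cart in front of the work surface, level with it; the furniture and walls round the work are solid. World frame = base frame: x ahead of the robot, y to its left, z up, the work surface at z = 0. Lengths are in m, angles in degrees, forces in N, time in s.
With the tool pointing down it reaches from about 0.4 to 0.825 m from the base axis. Payload 7 kg.
Tool frame: the origin (TCP) lies at the very end of the fingers, on their centre line; the grasp point (between the pads) lies 19 mm behind it (r.hold_point_z is the distance from the TCP to the grasp point, in m); x points along the fingers, y is the direction in which the jaws open and shut, and the axes are right-handed (so a half turn about x gives the same grasp; the last joint's range is limited). The gripper opens to 88 mm and grips with 3 to 60 N. Pads are 19 mm wide; open, the fingers measure 130 mm over their backs; the gripper's body (78 mm by 193 mm) begins 47 mm behind the grasp point.
Start: joints at [87.668, 20.546, 0.682, 0, -70.136, -16.507], TCP at [0.218, 0.639, 0.227] pointing down, gripper open.
Joint ranges: [-176.03, 176.03], [-82.01, 121.73], [-58.28, 71.71], [-173.87, 95.51], [-174.79, -0.11], [-173.66, 173.66]. Speed limits (degrees/s): [136.94, 136.94, 172.46, 180, 180, 180].

INTERFACE

Orientations are given as [roll, pitch, yaw] about the fixed x, y, z axes, in that order (R = Rz(yaw) Ry(pitch) Rx(roll)).
In Python, from plant import r gives the robot as it stands. The module is installed in compiled form; this text tells all that it offers.
- The arm moves only by the shell command python3 -m creep 'ROWS' [FORCE]. ROWS is JSON, a list of rows, each a list of 7 numbers: the turn, a rotation vector about the tool's x, y, z in rad, then the shift along the tool's x, y, z in cm, then the opening in per cent of the stroke, from 0 (shut) to 100 (fully open). In form: [[rx, ry, rz, x, y, z, fingers], ...]. A call has 1 to 8 rows; each row shifts and turns the commanded pose from where the row before left it, along the tool's axes as they then stand; what a row does not reach is not made up. A row lasts 1/10 s, in which the tool goes at most 50 mm and 8.59 degrees, less where a joint would pass 70% of its speed; a pose out of reach is approached as far as the arm can. A call is refused whole if a number of a shift passes 5 or a number of a turn 0.15, either way. A call with a gripper value outside its range is refused whole. The fingers move at their own pace and stop on an object; FORCE is the grip in N (left out, the last holds). Time passes only in rows, so rows that do not move let the fingers close. It gives the time, the measured TCP pose, the force and the opening at its end, in the units of the state.
- r.get_state(): the state, without advancing time (a new reading comes with each control period).
- r.capture(name): name is "scene" or "side" or "wrist"; returns (picture, depth): 384x512x3 uint8, blue, green, red; 384x512 float32, m along the optical axis (not along the pixel's ray), 0 where there is no reading.
- r.camera_info(name): a dict with "fovy" (degrees; the focal length in pixels is half the picture's height over the tangent of half this angle, whatever the lens; pixels are square), "cx", "cy" (the principal point, pixels), "camera_from_world" (4x4, takes a point from world to camera coordinates). Camera axes: x right, y down, z forward; pixel columns grow to the right and rows downward; lengths in m; the calibration is good to about 2 mm. A picture is of the moment at which its call begins: read the wrist's pose just before it. camera_info takes no time and is no camera call; for the wrist camera it gives the pose at the moment of the call.
- r.close_job(): hands the job in, once; it reports no verdict.
Trained networks look in the newest picture that a camera, given by its name, has taken for a name from the list of things; names that differ only in an ending like _2 or _b are one class to them, and where a whole thing is asked for, a point or a joint stands for the part that bears it (a point fixed in the world has none). Each returns a list of dicts, best first, with "score" (0 to 1); they miss things now and then, are a little off and sometimes report something else, mostly with a low value. They report only what shows in the picture. A call takes as long as a camera call.
- r.look_for(query, camera): "rect" ([left, top, right, bottom] in pixels, round what is visible of it).
- r.masks_of(query, camera): "pixels" (384x512 bool, what is visible of it) and "rect" ([left, top, right, bottom] in pixels, round what is visible of it).
The state is a dict: "time_s": time; "joints": joint angles; "qd": joint speeds; "joint_torque": joint torques, N m; "tcp_pos": TCP position; "eef_rot": TCP orientation; "contact_force": force on the tool from outside, world axes, zero at the start; "moment": the same for the moment, N m; "gripper_width": finger opening in m.
Only numpy, scipy, OpenCV 4.12 (cv2) and the standard library are available. Lean on these libraries where they do the work, as an engineer would, in place of code of your own. Each camera call takes 0.05 s, during which the arm holds its last target. There are 200 camera calls.

## Working session

There is one attempt and no reset: what is moved stays moved. The work goes in short steps, Python scripts to look and compute and a shell command to move; the robot and the scene stay as the last step left them, time stands still between calls to the robot, and variables do not carry over. Pictures are saved under pics/ and viewed, about 8 in all and at most 12, crops included, and the job is handed in when it is done.

```bash
mkdir -p pics
cat > h.py <<'E'
import numpy as np, cv2
from plant import r
from scipy.spatial.transform import Rotation as R
def cloud(name):
    ci=r.camera_info(name); im,d=r.capture(name)
    f=192/np.tan(np.radians(ci["fovy"]/2))
    v,u=np.mgrid[:384,:512]
    p=np.stack([(u-ci["cx"])*d/f,(v-ci["cy"])*d/f,d],-1)
    T=np.linalg.inv(ci["camera_from_world"])
    w=p@T[:3,:3].T+T[:3,3]; w[d<=0]=np.nan
    return im,w
E
python3 - <<'E'
from h import *
print(r.get_state(), r.hold_point_z)
out=[]
for n in("scene","side"):
    im,w=cloud(n); np.save(n+".npy",w); cv2.imwrite(n+".png",im); out.append(im)
    ci=r.camera_info(n); T=np.linalg.inv(ci["camera_from_world"]); print(n,T.round(3).tolist(),ci["fovy"])
    for q in("kit_box","stock_box","round_target_1","square_target","small_target","black_cap","kf_ring_1","blower_bulb","tape_roll","window_cap","tweezers"):
        for m in r.masks_of(q,n):
            if m["score"]<.3: continue
            k=m["pixels"]; p=w[k]; p=p[~np.isnan(p[:,0])]
            if len(p): print(n,q,round(m["score"],2),np.array(m["rect"]).round().tolist(),"med",np.median(p,0).round(3),"lo",np.percentile(p,3,0).round(3),"hi",np.percentile(p,97,0).round(3))
cv2.imwrite("pics/a.png",out[0]);cv2.imwrite("pics/b.png",out[1])
E
```

```text
{'time_s': 0.0, 'joints': array([ 8.76684072e+01,  2.05919746e+01,  6.33977173e-01, -1.92373318e-02,
       -7.01348006e+01, -1.65051997e+01]), 'qd': array([ 0.02825348, -0.00741544,  0.01058635, -0.06960306,  0.08686901,
       -0.10727415]), 'joint_torque': array([ 3.05304602e-04, -5.82709908e+01,  2.93059123e+01,  6.99741080e+00,
        6.97597337e-03, -1.46000339e-04]), 'tcp_pos': array([0.21783196, 0.63837892, 0.22562091]), 'eef_rot': array([  95.47920385,   89.90545572, -103.36414034]), 'contact_force': array([-0.09217025, -0.07309476, -0.31123571]), 'moment': array([-0.00507551, -0.05743305,  0.00169552]), 'gripper_width': 0.08785432404405649} 0.0188
scene [[0.666, -0.393, 0.634, -0.257], [-0.746, -0.324, 0.583, -0.743], [-0.024, -0.861, -0.509, 0.744], [0.0, 0.0, 0.0, 1.0]] 54.19291512757788
scene kit_box 0.56 [165.0, 152.0, 223.0, 203.0] med [0.507 0.245 0.075] lo [0.489 0.17  0.008] hi [0.57  0.406 0.112]
scene stock_box 0.79 [286.0, 206.0, 374.0, 285.0] med [ 0.48  -0.357  0.071] lo [ 0.475 -0.438  0.003] hi [ 0.557 -0.204  0.111]
scene round_target_1 0.76 [314.0, 219.0, 
[... 2662 characters left out ...]
0] med [ 0.479 -0.329  0.114] lo [ 0.476 -0.345  0.051] hi [ 0.496 -0.311  0.156]
side blower_bulb 0.6 [240.0, 171.0, 261.0, 200.0] med [0.537 0.033 0.038] lo [0.517 0.02  0.011] hi [0.56  0.048 0.078]
side tape_roll 0.9 [322.0, 265.0, 349.0, 289.0] med [ 0.687 -0.296  0.015] lo [ 0.66  -0.32  -0.001] hi [ 0.713 -0.267  0.019]
side tape_roll 0.51 [260.0, 283.0, 283.0, 294.0] med [ 0.528 -0.313  0.018] lo [ 0.507 -0.327  0.015] hi [ 0.548 -0.297  0.021]
side window_cap 0.74 [219.0, 191.0, 238.0, 210.0] med [0.471 0.025 0.009] lo [ 0.446 -0.003 -0.002] hi [0.494 0.073 0.014]
side tweezers 0.64 [178.0, 195.0, 223.0, 200.0] med [0.395 0.055 0.004] lo [ 0.339  0.046 -0.002] hi [0.448 0.067 0.009]
```

View pics/a.png

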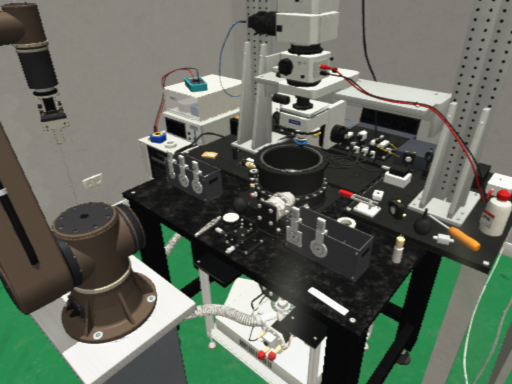

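View pics/b.png

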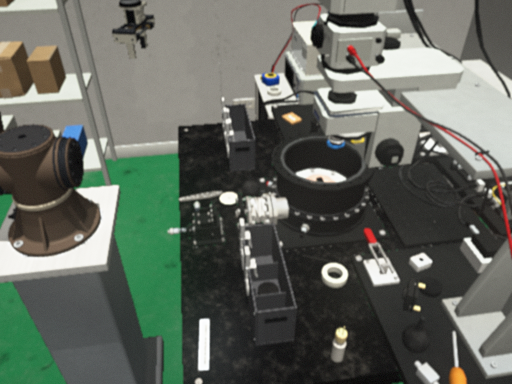

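Run:
```python
from h import *
im=cv2.imread("scene.png"); w=np.load("scene.npy")
a=cv2.resize(im[145:205,155:235],(800,600),interpolation=cv2.INTER_CUBIC)[:, :]
b=cv2.resize(im[200:290,280:380],(667,600),interpolation=cv2.INTER_CUBIC)
c=np.hstack([cv2.resize(a,(400,300)),cv2.resize(b,(333,300))]); cv2.imwrite("pics/c.png",c)
ws=np.load("side.npy")
for nm,W in(("scene",w),("side",ws)):
  P=W[~np.isnan(W[...,0])]
  for box,(y0,y1) in dict(kit=(.1,.48),stock=(-.5,-.15)).items():
    s=P[(P[:,0]>.44)&(P[:,0]<.62)&(P[:,1]>y0)&(P[:,1]<y1)]
    rim=s[(s[:,2]>.100)&(s[:,2]<.116)]
    pts=rim[:,:2].astype(np.float32); rect=cv2.minAreaRect(pts)
    print(nm,box,len(pts),rect, "ext",rim.min(0).round(3),rim.max(0).round(3))
    g=s[(s[:,2]>.122)&(s[:,2]<.165)]
    ys=np.sort(g[:,1]); grp=np.split(ys,np.where(np.diff(ys)>.02)[0]+1)
    for q in grp:
        if len(q)<4: continue
        h=g[(g[:,1]>=q[0])&(g[:,1]<=q[-1])]
        print("  grip",len(h),"ymid",round((q[0]+q[-1])/2,4),q[0].round(4),q[-1].round(4),"x",np.percentile(h[:,0],[2,50,98]).round(4),"zmax",h[:,2].max().round(3))
```

```text
scene kit 353 ((0.5280808806419373, 0.2912391722202301), (0.08946508914232254, 0.24640783667564392), 0.3718479573726654) ext [0.484 0.168 0.1  ] [0.574 0.415 0.115]
  grip 55 ymid 0.2156 0.2037 0.2276 x [0.4844 0.4879 0.495 ] zmax 0.158
  grip 51 ymid 0.2923 0.2794 0.3052 x [0.4859 0.4888 0.4954] zmax 0.157
  grip 47 ymid 0.3672 0.3531 0.3812 x [0.4848 0.4895 0.4963] zmax 0.158
scene stock 693 ((0.515160083770752, -0.2943192422389984), (0.08942846953868866, 0.2889719605445862), 0.5873274207115173) ext [ 0.47  -0.438  0.1  ] [ 0.56  -0.15   0.116]
  grip 107 ymid -0.3189 -0.3315 -0.3064 x [0.4721 0.4747 0.4825] zmax 0.158
  grip 94 ymid -0.2338 -0.2457 -0.222 x [0.4718 0.4748 0.4813] zmax 0.158
side kit 276 ((0.5320342779159546, 0.29238447546958923), (0.2492845207452774, 0.08440110832452774), 89.70536804199219) ext [0.489 0.168 0.1  ] [0.575 0.417 0.115]
  grip 44 ymid 0.2165 0.2034 0.2295 x [0.4896 0.4938 0.4993] zmax 0.155
  grip 44 ymid 0.2929 0.2793 0.3065 x [0.4894 0.4939 0.4989] zmax 0.156
  grip 35 ymid 0.3626 0.3459 0.3794 x [0.4904 0.4947 0.4999] zmax 0.157
side stock 791 ((0.5184073448181152, -0.2943946421146393), (0.2902681231498718, 0.08664093911647797), 88.8202896118164) ext [ 0.476 -0.44   0.1  ] [ 0.565 -0.15   0.116]
  grip 103 ymid -0.3194 -0.3318 -0.3069 x [0.4754 0.4795 0.4857] zmax 0.156
  grip 90 ymid -0.2343 -0.2463 -0.2224 x [0.476  0.4803 0.4855] zmax 0.157
```

View pics/c.png

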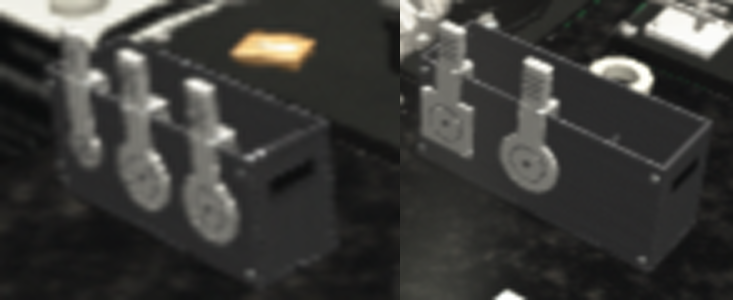

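```bash
cat >> h.py <<'E'
def plan(goal,sy=None):
    "print remaining rotvec (tool) and tool-frame shift cm to goal TCP with tool down, tool y=+-world x"
    s=r.get_state(); Rm=R.from_euler("xyz",s["eef_rot"],degrees=True).as_matrix()
    if sy is None: sy=np.sign(Rm[0,1])
    G=np.array([[0,sy,0],[0,0,-sy],[-1,0,0]],float)
    print("t",s["time_s"],"tcp",s["tcp_pos"].round(4),"w",round(s["gripper_width"],4),"F",s["contact_force"].round(2),"sy",sy,"j6",s["joints"][5].round(1))
    print(" rotvec",R.from_matrix(Rm.T@G).as_rotvec().round(4)," shift in goal frame cm",(100*G.T@(np.array(goal)-s["tcp_pos"])).round(2))
    return Rm
E
python3 - <<'E'
from h import *
print(plan([.49,.365,.30]).round(3)); plan([.49,.365,.30],-1)
P=np.vstack([np.load(n+".npy").reshape(-1,3) for n in("scene","side")]);P=P[~np.isnan(P[:,0])]
for x0 in np.arange(.3,.8,.05):
    print(round(x0,2),[round(float(np.percentile(q[:,2],99.5)),2) if len(q:=P[(P[:,0]>=x0)&(P[:,0]<x0+.05)&(P[:,1]>=y)&(P[:,1]<y+.1)&(P[:,2]>-.1)])>3 else None for y in np.arange(-.5,.7,.1)])
E
```

```text
t 1.2 tcp [0.218  0.6388 0.2266] w 0.088 F [ 0.69 -0.33 -0.79] sy -1.0 j6 -16.5
 rotvec [1.242 0.    0.   ]  shift in goal frame cm [ -7.34 -27.2  -27.38]
[[ 0.    -0.323 -0.946]
 [ 0.    -0.946  0.323]
 [-1.    -0.     0.   ]]
t 1.2 tcp [0.218  0.6388 0.2266] w 0.088 F [ 0.69 -0.33 -0.79] sy -1 j6 -16.5
 rotvec [1.242 0.    0.   ]  shift in goal frame cm [ -7.34 -27.2  -27.38]
0.3 [0.0, 0.0, 0.0, 0.05, 0.0, 0.01, 0.0, 0.0, 0.0, 0.0, None, None]
0.35 [0.0, 0.0, 0.0, 0.07, 0.07, 0.01, 0.0, 0.0, 0.0, 0.0, None, None]
0.4 [0.0, 0.0, 0.0, 0.09, 0.09, 0.01, 0.0, 0.0, 0.0, 0.01, None, None]
0.45 [0.11, 0.16, 0.16, 0.12, 0.12, 0.01, 0.11, 0.16, 0.16, 0.11, None, None]
0.5 [0.11, 0.08, 0.11, 0.12, 0.11, 0.09, 0.11, 0.12, 0.13, 0.11, None, None]
0.55 [0.11, 0.11, 0.11, 0.16, 0.18, 0.17, 0.11, 0.11, 0.11, 0.11, None, None]
0.6 [0.09, 0.0, 0.0, 0.17, 0.67, 0.18, 0.04, 0.0, 0.0, 0.0, None, None]
0.65 [0.0, 0.02, 0.02, 0.66, 0.66, 0.62, 0.59, 0.02, 0.02, 0.02, 0.04, 0.01]
0.7 [0.02, 0.02, 0.48, 0.66, 0.63, 0.63, 0.63, 0.59, 0.03, 0.04, 0.06, 0.02]
0.75 [0.11, 0.06, 0.44, 0.65, 0.54, 0.17, 0.04, 0.57, 0.53, 0.03, 0.12, 0.11]
```

```bash
python3 -m creep '[[0.145,0,0,-0.9,0,0,100],[0.145,0,0,-0.9,0,0,100],[0.145,0,0,-0.9,0,0,100],[0.145,0,0,-0.9,0,0,100],[0.145,0,0,-0.9,0,0,100],[0.145,0,0,-0.9,0,0,100],[0.145,0,0,-0.9,0,0,100],[0.145,0,0,-0.9,0,0,100]]' 
python3 -m creep '[[0.082,0,0,0,0,0,100],[0,0,0,0,-3,-3,100],[0,0,0,0,-3,-3,100],[0,0,0,0,-3,-3,100],[0,0,0,0,-3,-3,100],[0,0,0,0,-3,-3,100],[0,0,0,0,-3,-3,100],[0,0,0,0,-3,-3,100]]'
python3 -m creep '[[0,0,0,0,-3,-3,100],[0,0,0,0,-2,-2,100],[0,0,0,0,0,0,100],[0,0,0,0,0,0,100]]'
cat >> h.py <<'E'
def look(name,tag):
    im,w=cloud(name); cv2.imwrite(f"pics/{tag}.png",im); np.save(tag+".npy",w); return im,w
E
python3 - <<'E'
from h import *
plan([.49,.365,.30]); im,w=look("wrist","w1")
T=np.linalg.inv(r.camera_info("wrist")["camera_from_world"]);print(T.round(3).tolist())
E
```

```text
time_s: 2.0
tcp_pos: [0.218, 0.6388, 0.299]
eef_rot: [3.1, 90.0, 97.5]
contact_force: [0.5, -0.2, 0.7]
gripper_width: 0.0877
time_s: 2.8
tcp_pos: [0.429, 0.4275, 0.2989]
eef_rot: [-33.6, 90.0, 56.5]
contact_force: [0.8, 0.5, 0.3]
gripper_width: 0.0875
time_s: 3.2
tcp_pos: [0.4784, 0.3783, 0.2986]
eef_rot: [9.5, 90.0, 99.4]
contact_force: [-0.2, 0.7, 0.2]
gripper_width: 0.0877
t 3.2 tcp [0.4784 0.3783 0.2986] w 0.0877 F [-0.23  0.7   0.16] sy -1.0 j6 -56.8
 rotvec [-0.0017  0.0002 -0.    ]  shift in goal frame cm [-0.14 -1.16 -1.33]
[[-1.0, 0.001, -0.0, 0.478], [0.001, 0.962, 0.273, 0.305], [0.001, 0.273, -0.962, 0.455], [0.0, 0.0, 0.0, 1.0]]
```

View pics/w1.png

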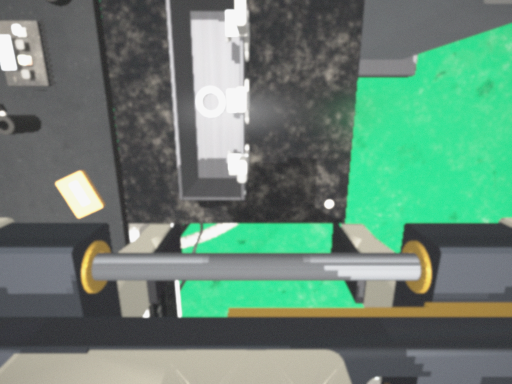

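```bash
cat >> h.py <<'E'
def blocks(w,x0,x1,ylo,yhi):
    P=w[~np.isnan(w[...,0])]; s=P[(P[:,0]>x0)&(P[:,0]<x1)&(P[:,1]>ylo)&(P[:,1]<yhi)]
    t=s[(s[:,2]>.146)&(s[:,2]<.17)]; rim=s[(s[:,2]>.1)&(s[:,2]<.1125)]; br=s[(s[:,2]>.1125)&(s[:,2]<.125)]
    if len(t):
        ys=np.sort(t[:,1])
        for q in np.split(ys,np.where(np.diff(ys)>.02)[0]+1):
            if len(q)<5: continue
            h=t[(t[:,1]>=q[0])&(t[:,1]<=q[-1])]; p=np.percentile(h,[2,98],0)
            rc=cv2.minAreaRect(h[:,:2].astype(np.float32))
            print(" top n",len(h),"ctr",p.mean(0)[:2].round(4),"size",(p[1]-p[0])[:2].round(4),"z",np.median(h[:,2]).round(4),"ang",round(rc[2],1))
            b=br[abs(br[:,1]-p.mean(0)[1])<.016]
            if len(b)>5: print("   bridge/lip x",np.percentile(b[:,0],[2,50,98]).round(4),"z",np.median(b[:,2]).round(4))
    if len(rim):
        print(" rim y",np.percentile(rim[:,1],[.5,99.5]).round(4),"x",np.percentile(rim[:,0],[.5,99.5]).round(4))
        f=rim[rim[:,0]<np.median([rim[:,0].min(),rim[:,0].max()])-.02]
        hst=np.histogram(rim[:,0],np.arange(x0,x1,.002)); k=np.argsort(-hst[0])[:6]; print(" x hist",[(round(hst[1][i],3),int(hst[0][i])) for i in sorted(k)])
E
python3 - <<'E'
from h import *
blocks(np.load("w1.npy"),.44,.62,.1,.48)
E
```

```text
top n 307 ctr [0.4933 0.2214] size [0.0099 0.02  ] z 0.1536 ang 89.6
   bridge/lip x [0.4894 0.5031 0.5097] z 0.1131
 top n 245 ctr [0.4936 0.2963] size [0.0089 0.0225] z 0.1536 ang 89.1
   bridge/lip x [0.5015 0.5057 0.5106] z 0.1129
 top n 199 ctr [0.4943 0.3683] size [0.0085 0.0229] z 0.1535 ang 88.9
   bridge/lip x [0.4901 0.5046 0.5105] z 0.1131
 rim y [0.1981 0.4127] x [0.4901 0.5735]
 x hist [(np.float64(0.494), 204), (np.float64(0.496), 119), (np.float64(0.508), 106), (np.float64(0.568), 473), (np.float64(0.57), 377), (np.float64(0.572), 179)]
```

```bash
python3 -m creep '[[0,0,0,2,-1.6,-1,100],[0,0,0,4,0,0,100],[0,0,0,4,0,0,80],[0,0,0,3,0,0,60],[0,0,0,2,0,0,40],[0,0,0,1,0,0,40],[0,0,0,0,0,0,40],[0,0,0,0,0,0,40]]'
python3 - <<'E'
from h import *
plan([.4943,.368,.122]); im,w=cloud("wrist"); blocks(w,.44,.62,.1,.48)
E
```

```text
time_s: 4.05
tcp_pos: [0.4942, 0.3698, 0.1396]
eef_rot: [-53.5, 89.9, 36.5]
contact_force: [0.5, -0.2, -0.2]
gripper_width: 0.045
t 4.05 tcp [0.4942 0.3698 0.1396] w 0.045 F [ 0.54 -0.25 -0.16] sy -1.0 j6 -54.9
 rotvec [0.0011 0.0008 0.0011]  shift in goal frame cm [ 1.76 -0.01 -0.18]
 top n 1076 ctr [0.494  0.2963] size [0.0096 0.0224] z 0.1536 ang 89.6
   bridge/lip x [0.5005 0.5054 0.5105] z 0.1128
 top n 2011 ctr [0.4948 0.3633] size [0.0746 0.0129] z 0.1549 ang 89.8
   bridge/lip x [0.4899 0.503  0.5108] z 0.113
 rim y [0.2379 0.3788] x [0.4917 0.5731]
 x hist [(np.float64(0.492), 272), (np.float64(0.494), 454), (np.float64(0.496), 280), (np.float64(0.568), 1384), (np.float64(0.57), 739), (np.float64(0.572), 284)]
```

Descend and close.

```bash
python3 -m creep '[[0,0,0,1,0,-0.2,40],[0,0,0,0.8,0,0,40],[0,0,0,0,0,0,0],[0,0,0,0,0,0,0],[0,0,0,0,0,0,0],[0,0,0,0,0,0,0],[0,0,0,0,0,0,0],[0,0,0,0,0,0,0]]' 30
python3 -m creep '[[0,0,0,0,0,0,0],[0,0,0,-0.5,0,0,0],[0,0,0,-1,0,0,0],[0,0,0,-1,0,0,0],[0,0,0,-1,0,0,0]]' 30
```

```text
time_s: 4.9
tcp_pos: [0.4941, 0.367, 0.1208]
eef_rot: [-46.7, 90.0, 43.3]
contact_force: [0.1, -0.4, 1.8]
gripper_width: 0.0101
time_s: 5.4
tcp_pos: [0.494, 0.3669, 0.1567]
eef_rot: [-35.8, 90.0, 54.2]
contact_force: [0.1, -0.0, -1.3]
gripper_width: 0.0098
```

```bash
python3 -m creep '[[0,0,0,-2,0,0,0],[0,0,0,-3.5,0,0,0],[0,0,0,-3.5,0,0,0],[0,0,0,-3,1,-1,0],[0,0,0,-2,2,-2,0],[0,0,0,0,2,-3,0],[0,0,0,0,0,-4,0],[0,0,0,0,0,-4,0]]'
python3 -m creep '[[0,0,0,0,0,-4,0],[0,0,0,0,0,-4,0],[0,0,0,0,0,-4,0],[0,0,0,0,0,-4,0],[0,0,0,0,0,-4,0],[0,0,0,0,0,-4,0],[0,0,0,0,0,-4,0],[0,0,0,0,0,-4,0]]'
python3 -m creep '[[0,0,0,0,0,-4,0],[0,0,0,0,0,-4,0],[0,0,0,0,0,-4,0],[0,0,0,0,0,-4,0],[0,0,0,0,0,-3,0],[0,0,0,0,0,-2,0],[0,0,0,0,0,-1,0],[0,0,0,0,0,0,0]]'
python3 - <<'E'
from h import *
plan([.47,-.36,.30]); im,w=look("wrist","w2"); blocks(w,.44,.62,-.5,-.16)
E
```

```text
time_s: 6.2
tcp_pos: [0.4432, 0.2258, 0.2969]
eef_rot: [-41.1, 89.9, 49.0]
contact_force: [1.1, 0.2, -1.7]
gripper_width: 0.01
time_s: 7.0
tcp_pos: [0.4436, -0.0948, 0.2968]
eef_rot: [-78.5, 89.9, 11.5]
contact_force: [0.7, -0.9, -1.7]
gripper_width: 0.0095
time_s: 7.8
tcp_pos: [0.4437, -0.3141, 0.2958]
eef_rot: [-149.3, 90.0, -59.4]
contact_force: [-0.1, -0.1, -1.4]
gripper_width: 0.01
t 7.8 tcp [ 0.4437 -0.3141  0.2958] w 0.01 F [-0.09 -0.11 -1.44] sy -1.0 j6 14.5
 rotvec [-0.0017 -0.      0.    ]  shift in goal frame cm [-0.42 -2.63 -4.59]
 top n 217 ctr [ 0.48   -0.3173] size [0.0096 0.0228] z 0.1534 ang 87.9
   bridge/lip x [0.4752 0.491  0.4966] z 0.1133
 rim y [-0.4358 -0.251 ] x [0.4754 0.5593]
 x hist [(np.float64(0.478), 177), (np.float64(0.48), 234), (np.float64(0.482), 136), (np.float64(0.554), 410), (np.float64(0.556), 314), (np.float64(0.558), 134)]
```

Run:
```python
from h import *
for tag,ya,yb,xa,xb in(("w2",-.43,-.26,.548,.568),("w2",-.43,-.34,.470,.49),("w1",.2,.41,.56,.58),("w1",.25,.28,.485,.505)):
    P=np.load(tag+".npy"); P=P[~np.isnan(P[...,0])]
    s=P[(P[:,2]>.1)&(P[:,2]<.1125)&(P[:,1]>ya)&(P[:,1]<yb)&(P[:,0]>xa)&(P[:,0]<xb)]
    s=s[s[:,2]>.105]
    k=np.polyfit(s[:,1],s[:,0],1); print(tag,len(s),k, "yaw deg",-np.degrees(k[0]), "z",np.median(s[:,2]),"x range",np.percentile(s[:,0]-np.polyval(k,s[:,1])+np.polyval(k,(ya+yb)/2),[3,97]))
im,w=None,np.load("w2.npy")
ci=r.camera_info("wrist")
```

```text
w2 594 [0.00757522 0.55940683] yaw deg -0.43402839718121944 z 0.10774877808448202 x range [0.55499624 0.55902409]
w2 309 [0.00977378 0.48460858] yaw deg -0.5599961322437407 z 0.10788930909560812 x range [0.4790583  0.48286348]
w1 781 [0.00578025 0.56907808] yaw deg -0.3311840908427088 z 0.10776780602544006 x range [0.56907513 0.57304134]
w1 109 [-0.0025213   0.49581376] yaw deg 0.14445968904456383 z 0.10797658483008354 x range [0.49342847 0.49706136]
```

View pics/w2.png

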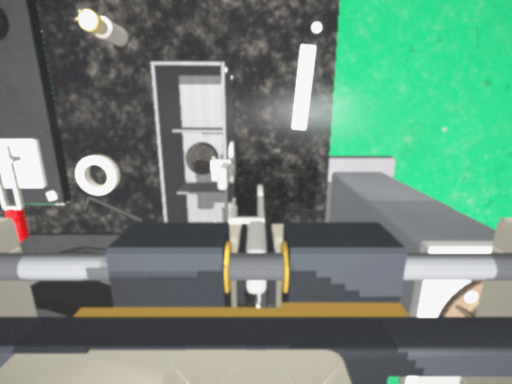

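```bash
python3 -m creep '[[0,0,0,0,0,-2.3,0],[0,0,0,0,-1,-3,0],[0,0,0,0,-1.4,-2,0],[0,0,0,0,-1,-1,0],[0,0,0,0,0,0,0],[0,0,0,3,0,0,0],[0,0,0,3,0,0,0],[0,0,0,2,0,0,0]]'
python3 -m creep '[[0,0,0,1,0,0,0],[0,0,0,0,0,0,0],[0,0,0,0,0,0,0]]'
python3 - <<'E'
from h import *
plan([.4775,-.397,.1215]); im,w=look("wrist","w3"); look("side","s3"); look("scene","c3")
E
```

```text
time_s: 8.65
tcp_pos: [0.4772, -0.3942, 0.2141]
eef_rot: [34.2, 89.9, 124.2]
contact_force: [0.2, -0.2, -0.9]
gripper_width: 0.01
time_s: 8.95
tcp_pos: [0.4785, -0.3961, 0.207]
eef_rot: [-128.5, 89.9, -38.4]
contact_force: [-0.5, 0.2, -0.8]
gripper_width: 0.0098
t 8.95 tcp [ 0.4785 -0.3961  0.207 ] w 0.0098 F [-0.5   0.16 -0.77] sy -1.0 j6 21.6
 rotvec [ 0.0008 -0.001   0.0013]  shift in goal frame cm [ 8.55  0.1  -0.09]
```

```bash
python3 -m creep '[[0,0,0,2,0.1,0,0],[0,0,0,2,0,0,0],[0,0,0,2,0,0,0],[0,0,0,0.5,0,0,0],[0,0,0,0.5,0,0,0],[0,0,0,0,0,0,0]]'
python3 - <<'E'
from h import *
plan([.4775,-.397,.1215])
P=[cloud(n)[1].reshape(-1,3) for n in("side","scene","wrist")]
for p in P:
    s=p[(p[:,1]>-.43)&(p[:,1]<-.365)&(p[:,0]>.45)&(p[:,0]<.5)]
    for a,b in((.04,.07),(.07,.1),(.105,.112),(.112,.125)):
        q=s[(s[:,2]>a)&(s[:,2]<b)]
        if len(q)>3: print(a,b,len(q),np.percentile(q[:,0],[3,50,97]).round(4),np.percentile(q[:,1],[3,97]).round(4))
E
```

```text
time_s: 9.7
tcp_pos: [0.4773, -0.3964, 0.136]
eef_rot: [-127.3, 90.0, -37.3]
contact_force: [-0.4, -0.4, -1.7]
gripper_width: 0.0098
t 9.7 tcp [ 0.4773 -0.3964  0.136 ] w 0.0098 F [-0.38 -0.39 -1.71] sy -1.0 j6 21.7
 rotvec [ 0.0001 -0.0003  0.0005]  shift in goal frame cm [ 1.45 -0.02 -0.06]
0.04 0.07 32 [0.4732 0.4793 0.4796] [-0.424 -0.382]
0.07 0.1 67 [0.4731 0.476  0.498 ] [-0.4248 -0.393 ]
0.105 0.112 47 [0.474  0.481  0.4936] [-0.4271 -0.3969]
0.112 0.125 26 [0.4733 0.4793 0.4938] [-0.4087 -0.4001]
0.04 0.07 170 [0.4701 0.4769 0.4802] [-0.4286 -0.3683]
0.07 0.1 210 [0.4698 0.4763 0.4794] [-0.4282 -0.3679]
0.105 0.112 55 [0.4701 0.477  0.4903] [-0.4262 -0.3696]
0.112 0.125 43 [0.47   0.4721 0.4908] [-0.4077 -0.3813]
0.04 0.07 9 [0.4739 0.4755 0.4771] [-0.4114 -0.4109]
0.07 0.1 133 [0.4733 0.4763 0.4975] [-0.4283 -0.4   ]
0.105 0.112 305 [0.4747 0.4811 0.493 ] [-0.4288 -0.4015]
0.112 0.125 90 [0.4734 0.4911 0.4946] [-0.4071 -0.4059]
```

```bash
python3 -m creep '[[0,0,0,0.5,0,0,0],[0,0,0,0.5,0,0,0],[0,0,0,0.3,0,0,0],[0,0,0,0.15,0,0,0],[0,0,0,0,0,0,0],[0,0,0,0,0,0,0]]'
python3 - <<'E'
from h import *
plan([.4775,-.397,.1215])
E
```

```text
time_s: 10.45
tcp_pos: [0.477, -0.3962, 0.121]
eef_rot: [-136.1, 90.0, -46.1]
contact_force: [0.3, -0.3, -1.5]
gripper_width: 0.01
t 10.45 tcp [ 0.477  -0.3962  0.121 ] w 0.01 F [ 0.26 -0.26 -1.5 ] sy -1.0 j6 21.7
 rotvec [ 0. -0.  0.]  shift in goal frame cm [-0.05 -0.05 -0.08]
```

```bash
python3 -m creep '[[0,0,0,0.1,0,0,0],[0,0,0,0.05,0,0,0],[0,0,0,0,0,0,0]]'; python3 -m creep '[[0,0,0,0.05,0,0,0],[0,0,0,0.05,0,0,0],[0,0,0,0,0,0,0]]'
```

```text
time_s: 10.75
tcp_pos: [0.4771, -0.3963, 0.1208]
eef_rot: [-135.6, 89.9, -45.5]
contact_force: [-2.7, 2.6, 8.1]
gripper_width: 0.0096
time_s: 11.05
tcp_pos: [0.4772, -0.3964, 0.1207]
eef_rot: [-135.2, 89.9, -45.2]
contact_force: [-4.0, 5.1, 13.8]
gripper_width: 0.0096
```

```bash
python3 -m creep '[[0,0,0,-0.15,0,0,0],[0,0,0,0,0,0,10],[0,0,0,0,0,0,18],[0,0,0,0,0,0,25],[0,0,0,0,0,0,35],[0,0,0,0,0,0,45],[0,0,0,0,0,0,45]]'
python3 -m creep '[[0,0,0,-1.5,0,0,45],[0,0,0,-3,0,0,45],[0,0,0,-3.5,0,0,60],[0,0,0,-3.5,0,0,60],[0,0,0,-3,0,3,60],[0,0,0,-1.5,0,4,60],[0,0,0,0,0,4,60],[0,0,0,0,0,0,60]]'
python3 - <<'E'
from h import *
plan([.48,-.3173,.30]); im,w=look("wrist","w4"); blocks(w,.44,.62,-.5,-.16)
a,_=look("scene","c4"); b,_=look("side","s4")
c=np.hstack([cv2.resize(a[200:290,280:380],(400,360),interpolation=2),cv2.resize(b[200:350,220:320],(240,360),interpolation=2)]); cv2.imwrite("pics/d.png",c)
E
```

```text
time_s: 11.75
tcp_pos: [0.4769, -0.3962, 0.1199]
eef_rot: [70.5, 90.0, 160.5]
contact_force: [-0.7, 0.6, 0.7]
gripper_width: 0.0377
time_s: 12.55
tcp_pos: [0.4771, -0.283, 0.2814]
eef_rot: [-82.5, 89.8, 7.7]
contact_force: [-0.3, -0.6, 0.2]
gripper_width: 0.0525
t 12.55 tcp [ 0.4771 -0.283   0.2814] w 0.0525 F [-0.34 -0.55  0.16] sy -1.0 j6 10.7
 rotvec [0.0028 0.0004 0.0027]  shift in goal frame cm [-1.86 -0.29 -3.43]
 top n 323 ctr [ 0.4766 -0.3941] size [0.0099 0.0225] z 0.1534 ang 89.9
   bridge/lip x [0.4743 0.4892 0.4945] z 0.113
 top n 243 ctr [ 0.4802 -0.3172] size [0.0088 0.0228] z 0.1535 ang 89.7
   bridge/lip x [0.4771 0.49   0.4964] z 0.1129
 top n 201 ctr [ 0.4807 -0.2317] size [0.0084 0.0225] z 0.1537 ang 0.2
   bridge/lip x [0.4765 0.4894 0.4976] z 0.1129
 rim y [-0.436  -0.1973] x [0.4768 0.5595]
 x hist [(np.float64(0.48), 249), (np.float64(0.482), 211), (np.float64(0.488), 107), (np.float64(0.554), 400), (np.float64(0.556), 413), (np.float64(0.558), 191)]
```

View pics/d.png

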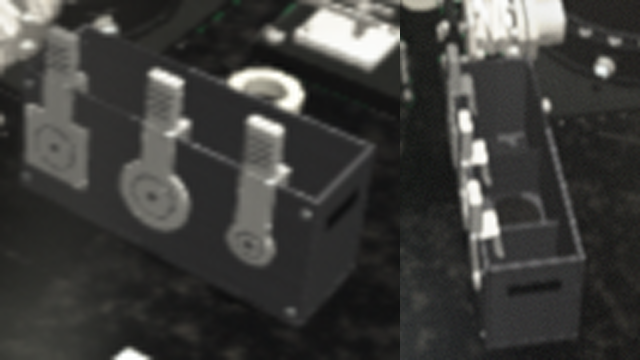

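```bash
python3 -m creep '[[0,0,0,1,-0.3,-2,60],[0,0,0,2.5,0,-1.5,60],[0,0,0,3.5,0,0,50],[0,0,0,3,0,0,45],[0,0,0,2,0,0,45],[0,0,0,1.5,0,0,45],[0,0,0,0,0,0,45],[0,0,0,0,0,0,45]]'
python3 - <<'E'
from h import *
plan([.48,-.318,.1215])
E
```

```text
time_s: 13.5
tcp_pos: [0.4798, -0.3221, 0.1449]
eef_rot: [95.9, 89.9, -174.1]
contact_force: [0.5, 0.1, 0.6]
gripper_width: 0.0394
t 13.5 tcp [ 0.4798 -0.3221  0.1449] w 0.0394 F [0.47 0.14 0.64] sy -1.0 j6 14.4
 rotvec [-0.0009 -0.0001 -0.0012]  shift in goal frame cm [ 2.34 -0.02  0.41]
```

```bash
python3 -m creep '[[0,0,0,1,0,0.35,45],[0,0,0,0.8,0,0,45],[0,0,0,0.5,0,0,45],[0,0,0,0,0,0,0],[0,0,0,0,0,0,0],[0,0,0,0,0,0,0],[0,0,0,0,0,0,0],[0,0,0,0,0,0,0]]' 30
python3 -m creep '[[0,0,0,0,0,0,0],[0,0,0,-0.5,0,0,0],[0,0,0,-1,0,0,0],[0,0,0,-1.5,0,0,0],[0,0,0,-2.5,0,0,0],[0,0,0,-3.5,0,0,0],[0,0,0,-3.5,0,0,0],[0,0,0,-3.5,1,1,0]]' 30
python3 -m creep '[[0,0,0,-1.5,1.5,3,0],[0,0,0,0,1.5,3.5,0],[0,0,0,0,0,4,0],[0,0,0,0,0,4,0],[0,0,0,0,0,4,0],[0,0,0,0,0,4,0],[0,0,0,0,0,4,0],[0,0,0,0,0,4,0]]'
```

```text
time_s: 14.3
tcp_pos: [0.4799, -0.3178, 0.1224]
eef_rot: [161.2, 90.0, -108.8]
contact_force: [-0.7, 1.4, 1.6]
gripper_width: 0.0096
time_s: 15.1
tcp_pos: [0.4704, -0.3081, 0.2839]
eef_rot: [-145.7, 90.0, -55.7]
contact_force: [1.0, -0.8, -1.5]
gripper_width: 0.0103
time_s: 15.9
tcp_pos: [0.4396, -0.0011, 0.2981]
eef_rot: [-63.7, 89.9, 26.3]
contact_force: [0.7, -0.8, -1.8]
gripper_width: 0.0096
```

```bash
python3 -m creep '[[0,0,0,0,0,4,0],[0,0,0,0,0,4,0],[0,0,0,0,0,4,0],[0,0,0,0,0,4,0],[0,0,0,0,0,4,0],[0,0,0,0,0,4,0],[0,0,0,0,0,4,0],[0,0,0,0,0,4,0]]'
python3 -m creep '[[0,0,0,0,-1,3,0],[0,0,0,0,-2,1.5,0],[0,0,0,0,-2,0.5,0],[0,0,0,0,-0.2,0,0],[0,0,0,0,0,0,0],[0,0,0,0,0,0,0]]'
python3 - <<'E'
from h import *
plan([.4915,.369,.122])
E
```

```text
time_s: 16.7
tcp_pos: [0.4396, 0.319, 0.298]
eef_rot: [-33.6, 89.9, 56.5]
contact_force: [0.3, -0.2, -1.1]
gripper_width: 0.0097
time_s: 17.3
tcp_pos: [0.4916, 0.3669, 0.2975]
eef_rot: [7.0, 90.0, 97.0]
contact_force: [-0.5, -0.1, -1.6]
gripper_width: 0.0098
t 17.3 tcp [0.4916 0.3669 0.2975] w 0.0098 F [-0.5  -0.08 -1.61] sy -1.0 j6 -55.0
 rotvec [-0.0003  0.0003 -0.    ]  shift in goal frame cm [1.755e+01 1.000e-02 2.100e-01]
```

```bash
python3 -m creep '[[0,0,0,2,0,0.2,0],[0,0,0,3.5,0,0,0],[0,0,0,3.5,0,0,0],[0,0,0,3,0,0,0],[0,0,0,2.5,0,0,0],[0,0,0,1.2,0,0,0],[0,0,0,0,0,0,0],[0,0,0,0,0,0,0]]'
python3 - <<'E'
from h import *
plan([.4915,.369,.122])
for n in("side","scene","wrist"):
    p=cloud(n)[1].reshape(-1,3)
    s=p[(p[:,1]>.335)&(p[:,1]<.40)&(p[:,0]>.465)&(p[:,0]<.52)]
    for a,b in((.05,.07),(.07,.1),(.102,.112),(.112,.13)):
        q=s[(s[:,2]>a)&(s[:,2]<b)]
        if len(q)>3: print(n,a,b,len(q),np.percentile(q[:,0],[3,50,97]).round(4),np.percentile(q[:,1],[3,97]).round(4))
E
```

```text
time_s: 18.1
tcp_pos: [0.4924, 0.3698, 0.1415]
eef_rot: [-53.5, 89.9, 36.5]
contact_force: [0.5, 0.2, -0.5]
gripper_width: 0.0098
t 18.1 tcp [0.4924 0.3698 0.1415] w 0.0098 F [ 0.5   0.17 -0.54] sy -1.0 j6 -55.1
 rotvec [0.0005 0.001  0.0013]  shift in goal frame cm [ 1.95  0.09 -0.08]
side 0.05 0.07 7 [0.4886 0.4906 0.4909] [0.3452 0.3665]
side 0.07 0.1 18 [0.4888 0.4899 0.4927] [0.343  0.3951]
side 0.102 0.112 10 [0.4894 0.5089 0.513 ] [0.3549 0.3818]
side 0.112 0.13 16 [0.489  0.495  0.5096] [0.3538 0.3697]
scene 0.05 0.07 43 [0.4837 0.4875 0.494 ] [0.3374 0.3948]
scene 0.07 0.1 68 [0.4837 0.487  0.4948] [0.3376 0.3944]
scene 0.102 0.112 31 [0.4848 0.4913 0.5086] [0.337  0.3943]
scene 0.112 0.13 33 [0.4836 0.4906 0.5076] [0.3565 0.3815]
wrist 0.07 0.1 196 [0.4885 0.4908 0.4923] [0.3435 0.3689]
wrist 0.102 0.112 337 [0.4896 0.4956 0.5118] [0.3359 0.3651]
wrist 0.112 0.13 148 [0.4886 0.5006 0.5096] [0.3585 0.361 ]
```

```bash
python3 -m creep '[[0,0,0,0.7,0,0,0],[0,0,0,0.6,0,0,0],[0,0,0,0.3,0,0,0],[0,0,0,0.2,0,0,0],[0,0,0,0.1,0,0,0],[0,0,0,0,0,0,0]]'; python3 -m creep '[[0,0,0,0.1,0,0,0],[0,0,0,0,0,0,0]]'
```

```text
time_s: 18.85
tcp_pos: [0.4917, 0.369, 0.1223]
eef_rot: [-171.6, 90.0, -81.5]
contact_force: [-4.9, -2.6, 10.3]
gripper_width: 0.0095
time_s: 19.05
tcp_pos: [0.4918, 0.369, 0.1223]
eef_rot: [-116.1, 90.0, -26.0]
contact_force: [-8.9, -4.9, 16.1]
gripper_width: 0.0099
```

Seated (force up at TCP z 0.122). Release and retreat.

```bash
python3 -m creep '[[0,0,0,-0.15,0,0,0],[0,0,0,0,0,0,10],[0,0,0,0,0,0,18],[0,0,0,0,0,0,25],[0,0,0,0,0,0,35],[0,0,0,0,0,0,45],[0,0,0,0,0,0,45]]'
python3 -m creep '[[0,0,0,-1.5,0,0,45],[0,0,0,-3,0,0,45],[0,0,0,-3.5,0,0,60],[0,0,0,-3.5,0,0,60],[0,0,0,-3.5,0,0,60],[0,0,0,-2,0,3,60],[0,0,0,-1,0,3,60],[0,0,0,0,0,0,60]]'
python3 - <<'E'
from h import *
plan([.48,.37,.30]); im,w=look("wrist","w5"); blocks(w,.44,.62,.1,.48)
a,_=look("scene","c5"); b,_=look("side","s5")
c=np.vstack([np.hstack([cv2.resize(a[145:205,155:235],(400,300),interpolation=2),cv2.resize(b[90:180,210:270],(200,300),interpolation=2)]),np.hstack([cv2.resize(a[200:290,280:380],(333,300),interpolation=2),cv2.resize(a[150:250,170:259],(267,300),interpolation=2)])]); cv2.imwrite("pics/e.png",c)
E
```

```text
time_s: 19.75
tcp_pos: [0.492, 0.3693, 0.1213]
eef_rot: [150.4, 90.0, -119.6]
contact_force: [-0.8, 0.8, 0.5]
gripper_width: 0.0375
time_s: 20.55
tcp_pos: [0.4923, 0.4324, 0.3027]
eef_rot: [-37.0, 89.8, 53.1]
contact_force: [0.5, 0.0, 0.1]
gripper_width: 0.0528
t 20.55 tcp [0.4923 0.4324 0.3027] w 0.0528 F [0.48 0.02 0.14] sy -1.0 j6 -58.2
 rotvec [0.0016 0.0021 0.0016]  shift in goal frame cm [ 0.27  1.23 -6.24]
 top n 297 ctr [0.4938 0.2972] size [0.0095 0.0224] z 0.1534 ang 89.7
   bridge/lip x [0.4896 0.5046 0.5101] z 0.113
 top n 231 ctr [0.4912 0.3704] size [0.0092 0.0225] z 0.1535 ang 89.9
   bridge/lip x [0.4983 0.5031 0.5088] z 0.1129
 rim y [0.2509 0.4136] x [0.4929 0.5736]
 x hist [(np.float64(0.492), 92), (np.float64(0.494), 99), (np.float64(0.496), 175), (np.float64(0.568), 306), (np.float64(0.57), 294), (np.float64(0.572), 163)]
```

View pics/e.png

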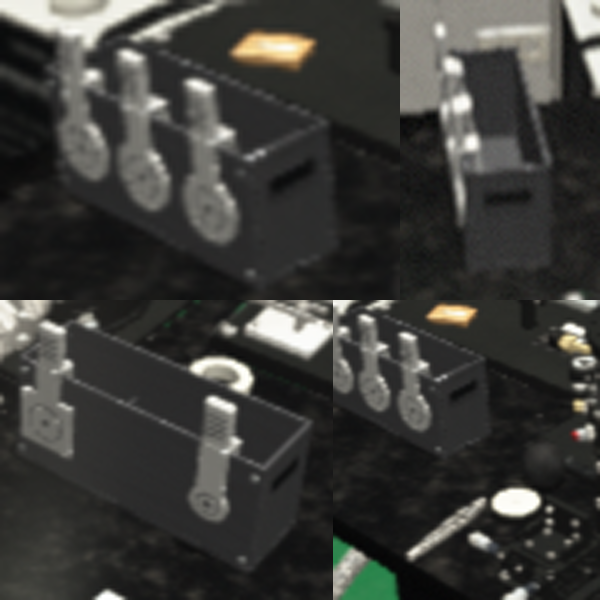

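Three round targets hang on the kit box; square and small hang on the stock box; the bystanders look as they did. Handing in.

```bash
python3 -c "
from plant import r
s=r.get_state(); print(s['qd'].round(2),s['contact_force'].round(2)); print(r.close_job())"
```

```text
[-0.48 -0.31 -0.61 -0.04  0.06 -0.13] [ 0.44 -0.36 -0.17]
the job is handed in; nothing more can be done
None
```

The swap is done and the job is handed in, at about 20.7 s on the robot's clock; no verdict is reported.

- **Odd target:** the small-disc target was the odd one in the kit. I hung it on the free right-hand place of the stock box, next to the square one.
- **Spare:** I then moved the stock's round target to the place freed on the kit box.

**Last checks:** the pictures show three round targets on the kit box, and the square and small ones on the stock box. All look upright, with their faces outside.
- **Seating:** both moved hooks read the same height as the untouched ones. They sit about 2.5 to 3.5 mm forward of flush by design, inside the allowed range.
- **Good kit targets:** the middle one measured within about 1 mm of its starting place. The other was outside the last wrist view and checked only in the picture.
- **Gripper:** open and clear, with the force reading near zero.
- **Bystanders:** the ones I could see in the pictures look unmoved; I did not measure any of them again.

The wrist camera's depth read heights about 2.5 mm low throughout. I set both hooks down by the contact force rather than by that reading.

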